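# Lock the depth dial and raise the marking rod of a violin thicknessing stand

## Task

Get the thicknessing stand ready for the violin plate to be shifted: turn the depth dial until its nose points at the little steel clip on the rim, leaving the clip where it is, then slide the lock fully home so that its tongue covers the dial's flange. Then take the marking rod by its head and draw it gently straight up through its guide, without forcing it sideways, until the groove turned in its shank stands just clear of the guide's mouth (about 5 mm above it), and finish holding it there in the gripper. Leave the gouge, the plane and the glue jar alone.

Things in the scene. Friction and masses are not known exactly. Their poses are not given: they have to be found in the camera images.
- stand: Thicknessing stand, fixed. Plywood board (18 mm thick, x -230 to 60, y +-210 mm) with a violin plate (top 28 mm above the bench), hold-downs 63 mm high at its y ends, and a grey column with an arm, its flat top 125 mm above the bench. Origin on the bench under the dial's axis; z up; -x faces roughly to the robot: the rod's guide is 110 mm from the dial's axis along -x. The lock is on the +y side.
- dial (a joint): Angle of the depth dial, 0 to 2.0 rad; grows clockwise seen from above. At 0 its nose points along the stand's -y, at 1.57 along the stand's -x (to the rod). It starts at 0.05 to 0.4, stays where it is left (friction 0.04 N m), no detents. It points at the clip when it equals clip.
- dial_grip (a point): On the dial's axis, 37 mm above the arm's top, the height to grip. The dial: an aluminium flange, 72 mm diameter, top 14 mm above the arm, with an upright black bar 32 mm long, 14 mm thick, from 14 to 48 mm above the arm. x axis: along the bar to the nose, a small dark steel pointer on the flange at one end of the bar; z up. It turns on a fixed seat, dark, 98 mm diameter, 6 mm high.
- clip (a joint): Angle of the index clip on the dial's rim, in the same measure as dial (0.85 to 1.5). It is the mark to which the dial is set. It holds by stiff friction and must not be shifted.
- clip_tab (a point): Top of the index clip, a steel tab 11 x 6 x 7 mm standing on the seat just outside the flange, 42.5 mm from the dial's axis. x axis: outward from the dial's axis; z up.
- lock (a joint): Travel of the lock, 0 (open, as at the start) to 0.025 m (fully home, at a stop); grows as it slides along the stand's -y towards the dial. Friction about 2 N; it stays where it is left.
- lock_top (a point): Top centre of the lock's upright dark steel tab, 50 mm above the arm's top. Tab 20 mm (stand x) by 14 mm (stand y), 47 mm tall; from its foot a tongue, 20 mm wide, its top 20 mm above the arm, points to the dial and ends 45 mm from the tab's centre. When open, the tab's centre is 88 mm from the dial's axis. Axes as the stand's.
- rod: Marking rod, steel, upright and loose, 0.25 to 0.5 kg: shank of 16 mm diameter in a bore of 17.5 mm; round head of 30 mm diameter, 109 to 139 mm above the foot, to be gripped. Origin at the centre of its foot, which stands on the violin plate at the start; z up along the rod, yaw meaningless. It slides freely and drops if let go.
- rod_groove (a point): Middle of the groove turned round the rod's shank, on the axis, 59 mm above the foot (50 mm below the head's underside). It starts 38 mm below the guide's mouth, hidden in the bore.
- guide_mouth (a point): Centre of the top opening of the rod's guide, level with the arm's top; z up along the bore. The bore is 75 mm long and open at the bottom, 22 mm above the violin plate; block around it 70 x 70 mm. The rod's head starts 12 mm above this point.
- gouge: Bystander: a gouge lying on the bench, wooden handle and steel blade, 230 mm long, 28 mm high. Origin under its middle.
- plane: Bystander: a small wooden plane, 130 x 45 x 62 mm, on the bench. Origin under its middle.
- gluejar: Bystander: a jar, 64 mm diameter, 85 mm high, standing on the board behind the violin plate. Origin under its middle.
Things that resemble listed ones, but are neither listed nor needed, are in the scene too. What is meant by the rod is not turquoise, and is the larger of those in its own colour.

How it is judged:
By the outcome, as a careful person would: the job done as asked, in the order asked, and still so for the second after the job is handed in, while the arm keeps its last pose, push and grip.
It also fails if it takes over 56 s, if anything falls off the work surface, if the arm or the gripper's body presses on something with over 40 N, if the wrist force passes 120 N, or if a joint passes its speed limit or range.

## Robot

A 6-joint arm with a two-finger parallel gripper is mounted at the origin on the work surface. World frame = base frame: x ahead of the robot, y to its left, z up, the work surface at z = 0. Lengths are in m, angles in rad, forces in N, time in s.
With the tool pointing down it reaches from about 0.25 to 0.725 m from the base axis. Payload 4 kg.
Tool frame: the origin (TCP) lies between the finger pads; the fingertips stand 11 mm ahead of it and the grasp point (between the pads) lies 8 mm behind it (bot.tip_extent is the distance from the TCP to the fingertips, in m); z points along the fingers, y is the line along which they close (so a half turn about z gives the same grasp; the last joint's range is limited). The gripper opens to 85 mm and grips with 20 to 120 N. Pads are 22 mm wide; open, the fingers measure 114 mm over their backs; the gripper's body (76 mm by 85 mm) begins 54 mm behind the grasp point. The pads swing forward as they close: fully open they stand 13 mm farther back than shut.
Start: joints at [1.246, 0.241, 0.005, 1.335, 0, 1.571], TCP at [0.16, 0.474, 0.242] pointing down, gripper open.
Joint ranges: [-2.72, 2.72], [-1.05, 1.87], [-1.09, 1.28], [-1.99, 2.15], [-1.42, 1.44], [-3.14, 3.14]. Speed limits (rad/s): [2.79, 2.79, 3.14, 3.14, 3.14, 3.14].

## Interface

Orientations are given as a unit quaternion [x, y, z, w].
In Python, from workcell import bot gives the robot as it stands. The module is installed in compiled form; this text tells all that it offers.
- The arm moves only by the tool drive_tool, never from a script. Its argument "rows" is a list of rows, each an object of numbers: "dx", "dy", "dz": the shift along the tool's x, y, z in units of 50 mm (1.0 is 50 mm); "wx", "wy", "wz": the turn, a rotation vector about the tool's x, y, z in units of 5 degrees (1.0 is 5 degrees); "hand": the finger opening in mm, from 0 to 85.4. A call has 1 to 20 rows; each row is the pose to reach, as a shift and turn from the pose commanded when the call began, along the tool's axes at that moment; what a row does not reach only later rows make up. A row lasts 1/10 s, in which the tool goes at most 50 mm and 8.59 degrees, less where a joint would pass 70% of its speed; a pose out of reach is approached as far as the arm can. A call with a gripper value outside its range is refused whole. The fingers move at their own pace and stop on an object; the grip force is fixed at half the most. Time passes only in rows, so rows that repeat a pose let the fingers close. It gives the time, the measured TCP pose, the force, the opening and the grip force at its end, in the units of the state.
- bot.get_obs(): the state, without advancing time (a new reading comes with each control period).
- bot.camera(name): name is "side" or "top" or "wrist"; returns the picture (480x640x3 uint8, red, green, blue); there is no depth.
- bot.get_calibration(name): a dict with "vfov" (degrees; the focal length in pixels is half the picture's height over the tangent of half this angle, whatever the lens; pixels are square), "cx", "cy" (the principal point, pixels), "origin" and "rotation" of the camera in the world; the wrist camera has in their place "mount" (4x4, takes a point from camera to tool coordinates, whose origin is the TCP and whose axes are the flange's). Camera axes: x right, y up, looking along -z (the intrinsics and any distortion apply to the point x, -y, -z); pixel columns grow to the right and rows downward; lengths in m; the calibration is good to about 2 mm. The wrist camera is an equidistant fisheye: a pixel r from the principal point sees the ray r / f radians off the axis. A picture is of the moment at which its call begins: read the wrist's pose just before it. get_calibration takes no time and is no camera call.
- bot.job_done(): hands the job in; it is judged then, once.
Trained networks look in the newest picture that a camera, given by its name, has taken for a name from the list of things; names that differ only in an ending like _2 or _b are one class to them, and where a whole thing is asked for, a point or a joint stands for the part that bears it (a point fixed in the world has none). Each returns a list of dicts, best first, with "score" (0 to 1); they miss things now and then, are a little off and sometimes report something else, mostly with a low value. They report only what shows in the picture. A call takes as long as a camera call. They do not tell look-alikes from the thing itself.
- bot.look_for(camera, thing): "extent" ([centre column, centre row, width, height] in pixels, round what is visible of it).
- bot.outline_of(camera, thing): "region" (480x640 bool, what is visible of it) and "extent" ([centre column, centre row, width, height] in pixels, round what is visible of it).
The state is a dict: "clock": time; "joint_pos": joint angles; "joint_vel": joint speeds; "tau": joint torques, N m; "eef_pos": TCP position; "tool_rot": TCP orientation; "ft_force": force on the tool from outside, world axes, zero at the start; "ft_torque": the same for the moment, N m; "grip_width": finger opening in m; "grasp_force": force on a finger pad.
Only numpy, scipy, OpenCV 4.12 (cv2) and the standard library are available. Lean on these libraries where they do the work, as an engineer would, in place of code of your own. Each camera call takes 0.05 s, during which the arm holds its last target. There are 200 camera calls.

## Working session

There is one attempt and no reset: what is moved stays moved. The work goes in short steps, Python scripts to look and compute and a tool call to move; the robot and the scene stay as the last step left them, time stands still between calls to the robot, and variables do not carry over. Pictures are saved under pics/ and viewed, at most 10 in all, crops included, and the job is handed in when it is done.

Besides the shell and the picture viewer there is one more tool, called after "Call:" by a JSON object that holds its "op" and its "data". drive_tool: Moves the arm, as the interface text tells. Its arguments: {"type":"object","properties":{"rows":{"type":"array","items":{"type":"object","properties":{"dx":{"type":"number"},"dy":{"type":"number"},"dz":{"type":"number"},"wx":{"type":"number"},"wy":{"type":"number"},"wz":{"type":"number"},"hand":{"type":"number"}}}}},"required":["rows"]}

```bash
mkdir -p pics
cat > h.py <<'E'
import numpy as np, cv2
from workcell import bot
from scipy.spatial.transform import Rotation as R
def snap(cam,name=None):
    o=bot.get_obs(); im=bot.camera(cam)
    if name: cv2.imwrite(f'pics/{name}.png',im[:,:,::-1])
    return o,im
def pose(cam,o=None):
    c=bot.get_calibration(cam); f=240/np.tan(np.radians(c['vfov'])/2)
    if 'mount' in c:
        M=np.array(c['mount']);Q=R.from_quat(o['tool_rot']).as_matrix()
        return c,f,Q@M[:3,3]+o['eef_pos'],Q@M[:3,:3],True
    return c,f,np.array(c['origin']),np.array(c['rotation']).reshape(3,3),False
def ray(cam,px,o=None):
    c,f,t,Q,fish=pose(cam,o)
    u=(px[0]-c['cx'])/f; v=(px[1]-c['cy'])/f
    if fish:
        r=np.hypot(u,v)+1e-12; d=np.array([np.sin(r)*u/r,-np.sin(r)*v/r,-np.cos(r)])
    else: d=np.array([u,-v,-1.])
    d=Q@d; return t,d/np.linalg.norm(d)
def proj(cam,P,o=None):
    c,f,t,Q,fish=pose(cam,o)
    p=Q.T@(np.asarray(P,float)-t); x,y,z=p[0],-p[1],-p[2]
    if fish:
        r=np.hypot(x,y)+1e-12; a=np.arctan2(r,z); return np.array([c['cx']+f*a*x/r,c['cy']+f*a*y/r])
    return np.array([c['cx']+f*x/z,c['cy']+f*y/z])
def onz(r,z): return r[0]+r[1]*(z-r[0][2])/r[1][2]
def tri(rs):
    A=sum(np.eye(3)-np.outer(d,d) for t,d in rs); b=sum((np.eye(3)-np.outer(d,d))@t for t,d in rs)
    p=np.linalg.solve(A,b); return p,[np.linalg.norm(np.cross(p-t,d)) for t,d in rs]
E
python3 - <<'E'
from h import *
np.set_printoptions(precision=4,suppress=True)
for c in ['top','side','wrist']:
    k=bot.get_calibration(c); print(c,k)
    o,im=snap(c,'a_'+c)
    if c!='wrist':
        for th in ['stand','dial','clip','lock','rod','gouge','plane','gluejar']:
            print(c,th,[(round(d['score'],2),np.round(d['extent'])) for d in bot.look_for(c,th)[:4]])
o=bot.get_obs();print(o['clock'],o['eef_pos'],o['tool_rot'],o['ft_force'],o['joint_pos'],bot.tip_extent)
E
```

```text
top {'vfov': 49.702733168333395, 'cx': 308.4982775818525, 'cy': 238.35148168368232, 'origin': array([0.3295, 0.0145, 1.3295]), 'rotation': array([-0.0409,  0.055 ,  0.7088, -0.7021])}
top stand [(0.74, array([341., 240., 168., 122.]))]
top dial [(0.84, array([339., 199.,  29.,  31.]))]
top clip []
top lock [(0.64, array([310., 195.,  29.,  12.]))]
top rod [(0.76, array([343., 152.,  12.,  21.])), (0.47, array([384., 326.,   8.,   3.])), (0.43, array([347., 241.,  15.,  14.]))]
top gouge [(0.72, array([224., 296.,  28.,  87.])), (0.2, array([341., 239., 169., 123.]))]
top plane [(0.86, array([447., 266.,  26.,  49.]))]
top gluejar [(0.7, array([397., 192.,  28.,  28.]))]
side {'vfov': 55.15079606842697, 'cx': 316.69409623718644, 'cy': 240.41171529686946, 'origin': array([ 0.405 , -0.6219,  0.8582]), 'rotation': array([ 0.3522, -0.0228, -0.0591,  0.9338])}
side stand [(0.57, array([341., 323., 171., 194.]))]
side dial [(0.56, array([375., 269.,  33.,  33.]))]
side clip []
side lock [(0.74, array([367., 237.,  20.,  34.])), (0.53, array([315., 446.,  74.,  45.]))]
side rod [(0.7, array([226., 351.,  16.,  32.])), (0.61, array([435., 288.,  20.,  51.]))]
side gouge [(0.59, array([262., 221.,  90.,  14.]))]
side plane [(0.91, array([314., 448.,  77.,  40.])), (0.31, array([321., 273.,  14.,  27.]))]
side gluejar [(0.75, array([402., 355.,  40.,  53.])), (0.69, array([365., 238.,  14.,  32.]))]
wrist {'vfov': 65.70646984690485, 'cx': 324.3587960124555, 'cy': 243.49816363245557, 'mount': array([[-0.0003,  0.957 ,  0.29  ,  0.0751],
       [ 1.    , -0.    ,  0.0009, -0.0003],
       [ 0.0009,  0.29  , -0.957 , -0.131 ],
       [ 0.    ,  0.    ,  0.    ,  1.    ]])}
0.95 [0.1596 0.4739 0.2423] [ 0.1617  0.9868  0.     -0.    ] [ 0.1036  0.1555 -0.1104] [1.246  0.2406 0.005  1.3352 0.     1.5708] 0.011
```

```bash
sed -i "s/np.array(c\['rotation'\]).reshape(3,3)/R.from_quat(c['rotation']).as_matrix()/" h.py
python3 - <<'E'
import cv2
a=cv2.imread('pics/a_top.png')[130:350,200:480]; b=cv2.imread('pics/a_side.png')[200:440,190:470]
cv2.imwrite('pics/b_top.png',cv2.resize(a,None,fx=2.7,fy=2.7,interpolation=2))
cv2.imwrite('pics/b_side.png',cv2.resize(b,None,fx=2.5,fy=2.5,interpolation=2))
E
```

```text
(no output)
```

View pics/b_top.png

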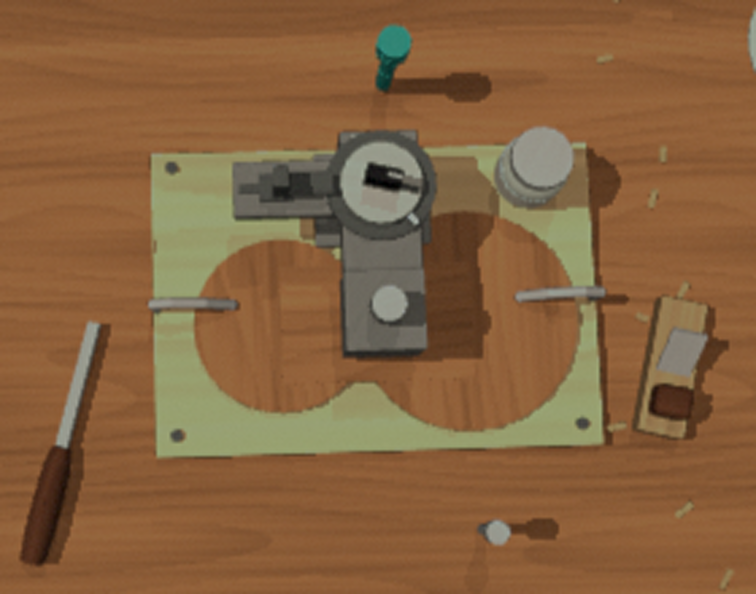

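View pics/b_side.png

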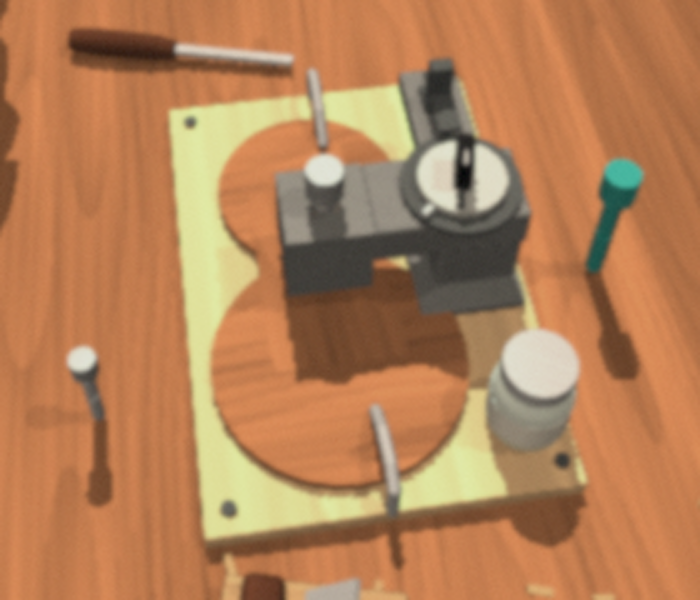

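Run:
```python
from h import *
np.set_printoptions(precision=4,suppress=True)
pts=dict(head=((344.4,241.1),(319.6,268.8),.167),clip=((353,211.2),(361.2,284),.138),lock=((307,197),(366,226.8),.175),flange=((341.1,197.8),(374.8,271.2),.139),decoy=((384,327),(223,343.5),.12),turq=((345.7,146),(438.5,271),.139))
for k,(a,b,z) in pts.items():
    p,e=tri([ray('top',a),ray('side',b)]); print(k,p,np.round(e,4),'at z:',onz(ray('top',a),z),onz(ray('side',b),z))
# board bolts -> yaw
q=[onz(ray('top',(200+x/2.7,130+y/2.7)),.018) for x,y in [(172,168),(177,436),(583,424),(151,154),(157,458),(603,443),(585,143)]]
print(np.array(q))
for a,b in [(0,1),(1,2),(4,5),(3,4),(3,6),(6,5)]:
    d=q[b]-q[a]; print(a,b,np.degrees(np.arctan2(d[1],d[0])),np.linalg.norm(d))
```

```text
head [ 0.4801 -0.0909  0.1673] [0.0012 0.0012] at z: [ 0.4813 -0.0909  0.167 ] [ 0.4789 -0.0908  0.167 ]
clip [ 0.5561 -0.1152  0.1378] [0.0005 0.0005] at z: [ 0.5556 -0.1151  0.138 ] [ 0.5566 -0.1153  0.138 ]
lock [ 0.5826 -0.007   0.1804] [0.0016 0.0016] at z: [ 0.5821 -0.0071  0.175 ] [ 0.5857 -0.0019  0.175 ]
flange [ 0.5885 -0.0879  0.1376] [0.0007 0.0007] at z: [ 0.5875 -0.0878  0.139 ] [ 0.5889 -0.0889  0.139 ]
decoy [ 0.2864 -0.1865  0.096 ] [0.0006 0.0006] at z: [ 0.2867 -0.1827  0.12  ] [ 0.2907 -0.2002  0.12  ]
turq [ 0.7147 -0.1016  0.1353] [0.0003 0.0003] at z: [ 0.7133 -0.1012  0.139 ] [ 0.7135 -0.1042  0.139 ]
[[ 0.6298  0.1017  0.018 ]
 [ 0.3746  0.0968  0.018 ]
 [ 0.382  -0.2835  0.018 ]
 [ 0.6436  0.1218  0.018 ]
 [ 0.3544  0.1153  0.018 ]
 [ 0.3641 -0.3016  0.018 ]
 [ 0.6519 -0.296   0.018 ]]
0 1 -178.90118989841858 0.2552125981581399
1 2 -88.89022952050671 0.3803529934909062
4 5 -88.67814653943924 0.41706438201341145
3 4 -178.72657687642655 0.2892267258658377
3 6 -88.86263459328372 0.417798776031402
6 5 -178.87253466579557 0.28788300141064654
```

```bash
cat >> h.py <<'E'
def move(p,ang):
    """units for drive_tool: tool at p, pointing down, tool x at world angle ang (deg)"""
    o=bot.get_obs(); Q=R.from_quat(o['tool_rot']); a=np.radians(ang)
    x=np.array([np.cos(a),np.sin(a),0]); z=np.array([0,0,-1.]); T=R.from_matrix(np.c_[x,np.cross(z,x),z])
    d=Q.inv().apply(np.array(p)-o['eef_pos'])/.05; w=np.degrees((Q.inv()*T).as_rotvec())/5
    print('t',o['clock'],'d',d.round(3),'w',w.round(3),'len rows',np.linalg.norm(d).round(1),(np.linalg.norm(w)*5/8.59).round(1))
E
python3 -c "
from h import *
move([.555,-.13,.26],81)"
```

```text
t 0.95 d [-11.35   -8.921  -0.354] w [-0.    -0.    16.077] len rows 14.4 9.4
```

Call:
{"op": "drive_tool", "data": {"rows": [{"dx": -11.35,"dy": -8.92,"dz": -0.35,"wz": 16.08,"hand": 40},{"dx": -11.35,"dy": -8.92,"dz": -0.35,"wz": 16.08,"hand": 40},{"dx": -11.35,"dy": -8.92,"dz": -0.35,"wz": 16.08,"hand": 40},{"dx": -11.35,"dy": -8.92,"dz": -0.35,"wz": 16.08,"hand": 40},{"dx": -11.35,"dy": -8.92,"dz": -0.35,"wz": 16.08,"hand": 40},{"dx": -11.35,"dy": -8.92,"dz": -0.35,"wz": 16.08,"hand": 40},{"dx": -11.35,"dy": -8.92,"dz": -0.35,"wz": 16.08,"hand": 40},{"dx": -11.35,"dy": -8.92,"dz": -0.35,"wz": 16.08,"hand": 40},{"dx": -11.35,"dy": -8.92,"dz": -0.35,"wz": 16.08,"hand": 40},{"dx": -11.35,"dy": -8.92,"dz": -0.35,"wz": 16.08,"hand": 40},{"dx": -11.35,"dy": -8.92,"dz": -0.35,"wz": 16.08,"hand": 40},{"dx": -11.35,"dy": -8.92,"dz": -0.35,"wz": 16.08,"hand": 40},{"dx": -11.35,"dy": -8.92,"dz": -0.35,"wz": 16.08,"hand": 40},{"dx": -11.35,"dy": -8.92,"dz": -0.35,"wz": 16.08,"hand": 40},{"dx": -11.35,"dy": -8.92,"dz": -0.35,"wz": 16.08,"hand": 40},{"dx": -11.35,"dy": -8.92,"dz": -0.35,"wz": 16.08,"hand": 40},{"dx": -11.35,"dy": -8.92,"dz": -0.35,"wz": 16.08,"hand": 40},{"dx": -11.35,"dy": -8.92,"dz": -0.35,"wz": 16.08,"hand": 40}]}}

```text
invalid input at $.rows[0]: expected keys dx, dy, dz, wx, wy, wz, hand
```

Run:
```python
from h import *
import json
o,im=snap('wrist','w1'); print(o['clock'],o['eef_pos'],o['tool_rot'],o['joint_vel'].round(3))
json.dump({k:np.array(o[k]).tolist() for k in ['eef_pos','tool_rot']},open('w1.json','w'))
for th in ['dial','clip','lock','rod']: print(th,[(round(d['score'],2),np.round(d['extent'],1)) for d in bot.look_for('wrist',th)[:3]])
for n,P in dict(head=(.480,-.091,.167),clip=(.556,-.115,.138),ax=(.5885,-.088,.139),lock=(.5868,0,.175)).items(): print(n,proj('wrist',P,o).round(1))
```

```text
0.95 [0.15955846 0.47385122 0.24230773] [ 1.61716530e-01  9.86837253e-01  2.92264083e-06 -1.63535180e-05] [-0.001 -0.    -0.001  0.     0.    -0.001]
dial []
clip []
lock []
rod [(0.61, array([  6. , 399.2,  10.6,   7.9])), (0.33, array([ 88.2, 449.6, 174.5,  59.4]))]
head [ 59.2 534.9]
clip [ 85.1 545.1]
ax [105.5 556.4]
lock [133.5 577.8]
```

View pics/w1.png

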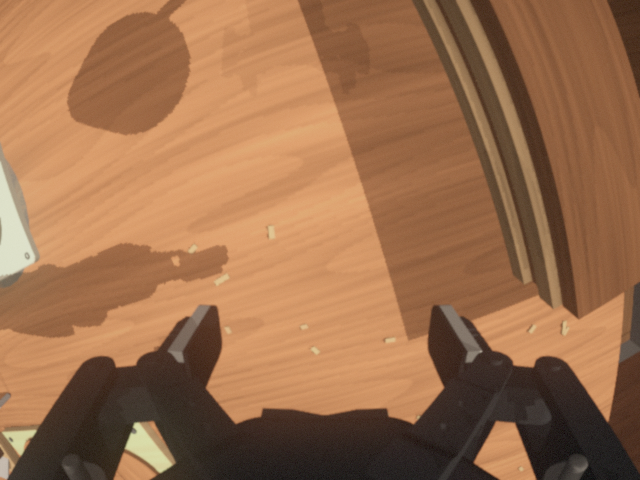

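Call:
{"op": "drive_tool", "data": {"rows": [{"dx": -11.35,"dy": -8.92,"dz": -0.35,"wx": 0,"wy": 0,"wz": 16.08,"hand": 40},{"dx": -11.35,"dy": -8.92,"dz": -0.35,"wx": 0,"wy": 0,"wz": 16.08,"hand": 40},{"dx": -11.35,"dy": -8.92,"dz": -0.35,"wx": 0,"wy": 0,"wz": 16.08,"hand": 40},{"dx": -11.35,"dy": -8.92,"dz": -0.35,"wx": 0,"wy": 0,"wz": 16.08,"hand": 40},{"dx": -11.35,"dy": -8.92,"dz": -0.35,"wx": 0,"wy": 0,"wz": 16.08,"hand": 40},{"dx": -11.35,"dy": -8.92,"dz": -0.35,"wx": 0,"wy": 0,"wz": 16.08,"hand": 40},{"dx": -11.35,"dy": -8.92,"dz": -0.35,"wx": 0,"wy": 0,"wz": 16.08,"hand": 40},{"dx": -11.35,"dy": -8.92,"dz": -0.35,"wx": 0,"wy": 0,"wz": 16.08,"hand": 40},{"dx": -11.35,"dy": -8.92,"dz": -0.35,"wx": 0,"wy": 0,"wz": 16.08,"hand": 40},{"dx": -11.35,"dy": -8.92,"dz": -0.35,"wx": 0,"wy": 0,"wz": 16.08,"hand": 40},{"dx": -11.35,"dy": -8.92,"dz": -0.35,"wx": 0,"wy": 0,"wz": 16.08,"hand": 40},{"dx": -11.35,"dy": -8.92,"dz": -0.35,"wx": 0,"wy": 0,"wz": 16.08,"hand": 40},{"dx": -11.35,"dy": -8.92,"dz": -0.35,"wx": 0,"wy": 0,"wz": 16.08,"hand": 40},{"dx": -11.35,"dy": -8.92,"dz": -0.35,"wx": 0,"wy": 0,"wz": 16.08,"hand": 40},{"dx": -11.35,"dy": -8.92,"dz": -0.35,"wx": 0,"wy": 0,"wz": 16.08,"hand": 40},{"dx": -11.35,"dy": -8.92,"dz": -0.35,"wx": 0,"wy": 0,"wz": 16.08,"hand": 40},{"dx": -11.35,"dy": -8.92,"dz": -0.35,"wx": 0,"wy": 0,"wz": 16.08,"hand": 40},{"dx": -11.35,"dy": -8.92,"dz": -0.35,"wx": 0,"wy": 0,"wz": 16.08,"hand": 40}]}}

```text
clock: 3.0
eef_pos: [0.5545, -0.129, 0.2598]
tool_rot: [0.76, 0.65, -0.0, -0.0]
ft_force: [-0.7, 0.6, -0.2]
grip_width: 0.0398
grasp_force: 0.0
```

```bash
cat > view.py <<'E'
from h import *
import json,sys
n=sys.argv[1]
o,im=snap('wrist',n); print(o['clock'],np.round(o['eef_pos'],4),np.round(o['tool_rot'],4),np.abs(o['joint_vel']).max().round(3))
json.dump({k:np.array(o[k]).tolist() for k in ['eef_pos','tool_rot']},open(n+'.json','w'))
for th in ['dial','clip','lock','rod']: print(th,[(round(d['score'],2),np.round(d['extent'],1)) for d in bot.look_for('wrist',th)[:3]])
for k,P in dict(head=(.480,-.091,.167),clip=(.556,-.115,.138),ax=(.5885,-.088,.139),lock=(.5868,0,.175)).items(): print(k,proj('wrist',P,o).round(1))
E
python3 view.py w2
```

```text
3.0 [ 0.5545 -0.129   0.2598] [ 7.602e-01  6.497e-01 -1.000e-04 -4.000e-04] 0.011
dial [(0.74, array([365.4, 175.4, 104.9, 101.7])), (0.25, array([203.8, 205.6,  51. ,  51.7]))]
clip [(0.65, array([325.8, 216.7,  13.3,  16.7]))]
lock [(0.92, array([346.8,  69.8,  49.6,  95.5])), (0.68, array([325.8, 216.2,  14.4,  14.1]))]
rod [(0.89, array([504.5, 172.6,  85.5,  43.8])), (0.88, array([101.3, 304.2,  49.7,  42.2])), (0.57, array([205.9, 207.2,  54.2,  50.5]))]
head [202.  213.3]
clip [325.4 220.1]
ax [366.4 175.3]
lock [347.4  35.5]
```

View pics/w2.png

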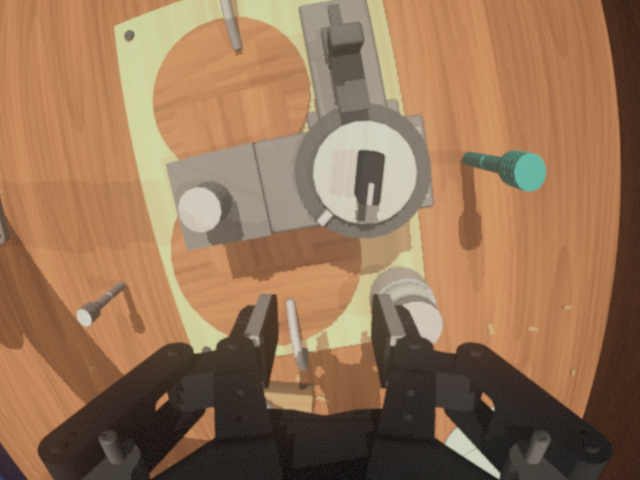

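```bash
python3 -c "
from h import *
move([.52,-.10,.235],81)"
```

```text
t 3.25 d [ 0.465 -0.779  0.505] w [0.006 0.    0.014] len rows 1.0 0.0
```

Call:
{"op": "drive_tool", "data": {"rows": [{"dx": 0.47,"dy": -0.78,"dz": 0.5,"wx": 0,"wy": 0,"wz": 0,"hand": 40},{"dx": 0.47,"dy": -0.78,"dz": 0.5,"wx": 0,"wy": 0,"wz": 0,"hand": 40},{"dx": 0.47,"dy": -0.78,"dz": 0.5,"wx": 0,"wy": 0,"wz": 0,"hand": 40},{"dx": 0.47,"dy": -0.78,"dz": 0.5,"wx": 0,"wy": 0,"wz": 0,"hand": 40}]}}

```text
clock: 3.65
eef_pos: [0.5217, -0.1006, 0.2364]
tool_rot: [0.76, 0.65, 0.001, 0.002]
ft_force: [0.7, 0.4, 0.0]
grip_width: 0.0399
grasp_force: 0.0
```

```bash
python3 view.py w3
python3 - <<'E'
import cv2
a=cv2.imread('pics/w2.png')[90:270,160:440];b=cv2.imread('pics/w3.png')[120:320,200:480]
a=cv2.resize(a,None,fx=2.8,fy=2.8*0.5*2,interpolation=2)[:300] if 0 else a
b=cv2.resize(b,None,fx=2.85,fy=2.85,interpolation=2)
cv2.imwrite('pics/c3.png',b)
E
```

```text
3.65 [ 0.5217 -0.1006  0.2364] [0.7603 0.6496 0.0012 0.0016] 0.044
dial [(0.75, array([420.4, 216.2, 107. , 106.9]))]
clip [(0.55, array([379.4, 258.6,  14.1,  17.5]))]
lock [(0.64, array([407.9,  98.8,  59.8, 100. ]))]
rod [(0.81, array([254.1, 250.9,  55.3,  58.9])), (0.7, array([121.9, 334.4,  47.4,  51.3])), (0.68, array([546.9, 203.7, 100.2,  53.2]))]
head [252.3 259.9]
clip [380.3 262.1]
ax [424.9 215.9]
lock [420.1  69.3]
```

View pics/c3.png

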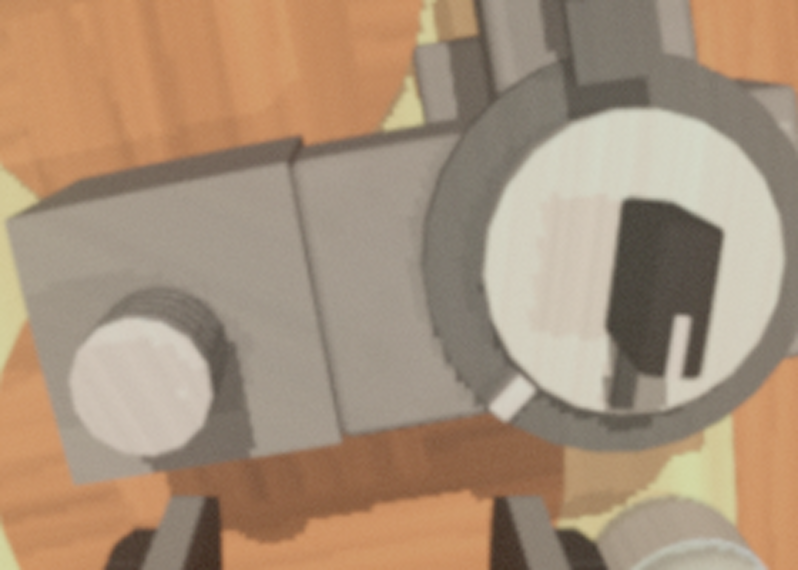

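```bash
cat > fit.py <<'E'
from h import *
import json
np.set_printoptions(precision=4,suppress=True)
def circ(P):
    A=np.c_[2*P[:,:2],np.ones(len(P))]; s=np.linalg.lstsq(A,(P[:,:2]**2).sum(1),rcond=None)[0]
    r=np.sqrt(s[2]+s[0]**2+s[1]**2); return s[:2],r,np.std(np.hypot(*(P[:,:2]-s[:2]).T)-r)
def comps(n,seeds,thr=150,hull=True):
    im=cv2.imread(f'pics/{n}.png'); h=cv2.cvtColor(im,cv2.COLOR_BGR2HSV)
    m=((h[...,2]>thr)&(h[...,1]<55)).astype(np.uint8)
    _,L,S,C=cv2.connectedComponentsWithStats(m)
    out=[]
    for x,y in seeds:
        w=L[int(y)-4:int(y)+5,int(x)-4:int(x)+5]; k=np.bincount(w[w>0]).argmax()
        c=max(cv2.findContours((L==k).astype(np.uint8),cv2.RETR_EXTERNAL,cv2.CHAIN_APPROX_NONE)[0],key=len)[:,0]
        out.append((S[k],C[k],cv2.convexHull(c)[:,0].astype(float)))
    return out
if __name__=='__main__':
  rc=[];rf=[];rh=[]
  for n,seeds in [('w2',[(347,180),(200,209),(325,217)]),('w3',[(400,210),(249,255),(379,259)])]:
    o={k:np.array(v) for k,v in json.load(open(n+'.json')).items()}
    f,h,c=comps(n,seeds)
    for nm,q,z in [('flange',f,.139),('head',h,.167)]:
        P=np.array([onz(ray('wrist',p,o),z) for p in q[2]]); print(n,nm,q[0],circ(P))
    C=onz(ray('wrist',c[1],o),.138); print(n,'clip',c[0],c[1],C)
    for l,q in ((rf,f),(rh,h),(rc,c)):
        px=cv2.fitEllipse(q[2].astype(np.float32))[0] if q is not c else q[1]; l.append(ray('wrist',px,o))
  for nm,l in (('flange',rf),('head',rh),('clip',rc)): print(nm,tri(l))
E
python3 fit.py
```

```text
w2 flange [ 313  120  104  106 7089] (array([ 0.5854, -0.0883]), np.float64(0.03758147187688272), np.float64(0.00262198358870321))
w2 head [ 166  144  104  105 6354] (array([ 0.4925, -0.0837]), np.float64(0.03687146871639006), np.float64(0.0037894914550920277))
w2 clip [ 313  120  104  106 7089] [362.9876 170.7983] [ 0.5867 -0.0847  0.138 ]
w3 flange [ 369  158  107  110 7011] (array([ 0.5858, -0.0884]), np.float64(0.037691556368118426), np.float64(0.0025294686875629155))
w3 head [ 202  178  117  111 8246] (array([ 0.4879, -0.0777]), np.float64(0.036834234662499944), np.float64(0.0032236054420462937))
w3 clip [ 369  158  107  110 7011] [418.4927 208.6042] [ 0.5849 -0.0829  0.138 ]
flange (array([ 0.5849, -0.0884,  0.136 ]), [np.float64(5.177718913618425e-05), np.float64(5.177718913617471e-05)])
head (array([ 0.4816, -0.0872,  0.1253]), [np.float64(0.0012560145876322848), np.float64(0.001256014587632244)])
clip (array([ 0.5879, -0.0861,  0.1247]), [np.float64(8.352923283220503e-05), np.float64(8.352923283213659e-05)])
```

```bash
cat > fit2.py <<'E'
from fit import *
from scipy.optimize import least_squares
def rob(P,c0,r):  # fixed radius circle
    s=least_squares(lambda c:np.hypot(*(P[:,:2]-c[:2]).T)-c[2],[*c0,r],loss='soft_l1',f_scale=.0004); return s.x
def run(n,seeds,thr=(160,195)):
    o={k:np.array(v) for k,v in json.load(open(n+'.json')).items()}
    res={}
    for nm,sd,z,r,t in [('flange',seeds[0],.139,.036,thr[0]),('head',seeds[1],.167,.015,thr[1])]:
        s,c,h=comps(n,[sd],t)[0]; P=np.array([onz(ray('wrist',p,o),z) for p in h])
        x=rob(P,P[:,:2].mean(0),r); res[nm]=x; print(n,nm,s,x)
        res[nm+'_ray']=ray('wrist',proj('wrist',[x[0],x[1],z],o),o)
    im=cv2.imread(f'pics/{n}.png'); h=cv2.cvtColor(im,cv2.COLOR_BGR2HSV)
    x=res['flange']; u,v=np.round(proj('wrist',[x[0]-.031,x[1]-.028,.138],o)).astype(int)
    sel=[];W=[]
    for j in range(v-22,v+23):
        for i in range(u-22,u+23):
            p=onz(ray('wrist',(i,j),o),.138); d=np.hypot(*(p[:2]-x[:2]))
            if .0378<d<.051 and h[j,i,2]>150 and h[j,i,1]<60: sel.append((i,j));W.append(p)
    W=np.array(W); px=np.mean(sel,0); C=W.mean(0)
    print(n,'clip',len(W),px,C,'r',np.hypot(*(C[:2]-x[:2])),'ang world',np.degrees(np.arctan2(C[1]-x[1],C[0]-x[0]))%360)
    res['clip']=ray('wrist',px,o); return res
if __name__=='__main__':
    a=run('w2',[(347,180),(200,209)]); b=run('w3',[(400,210),(249,255)])
    for k in ('flange_ray','head_ray','clip'): print(k,tri([a[k],b[k]]))
E
python3 fit2.py; python3 -c "
import cv2
for n,p in (('w2',(200,209)),('w3',(249,255))):
    h=cv2.cvtColor(cv2.imread(f'pics/{n}.png'),cv2.COLOR_BGR2HSV); print(h[p[1],p[0]-34:p[0]+46:4,1:].tolist())"
```

```text
w2 flange [ 313  121  104  105 6846] [ 0.5879 -0.086   0.0358]
w2 head [ 179  188   41   44 1410] [ 0.4784 -0.0882  0.0142]
w2 clip 183 [319.0109 217.4754] [ 0.5519 -0.1124  0.138 ] r 0.04464739906044595 ang world 216.25077385719592
w3 flange [ 369  158  107  106 6658] [ 0.588  -0.0859  0.0358]
w3 head [ 225  232   48   47 1754] [ 0.4783 -0.088   0.0142]
[[64, 210], [63, 210], [65, 209], [34, 190], [28, 207], [26, 209], [23, 209], [27, 209], [24, 209], [22, 211], [26, 209], [23, 208], [24, 210], [25, 208], [49, 99], [55, 92], [54, 108], [45, 119], [40, 142], [35, 159]]
[[104, 198], [41, 162], [40, 166], [32, 206], [31, 205], [31, 205], [32, 207], [30, 203], [31, 203], [28, 206], [29, 205], [30, 204], [30, 207], [29, 203], [30, 205], [42, 103], [42, 110], [39, 111], [33, 160], [37, 165]]Traceback (most recent call last):
  File "fit2.py", line 23, in <module>
    a=run('w2',[(347,180),(200,209)]); b=run('w3',[(400,210),(249,255)])
                                         ~~~^^^^^^^^^^^^^^^^^^^^^^^^^^^^
  File "fit2.py", line 17, in run
    p=onz(ray('wrist',(i,j),o),.138); d=np.hypot(*(p[:2]-x[:2]))
          ~~~^^^^^^^^^^^^^^^^^
  File "h.py", line 15, in ray
    c,f,t,Q,fish=pose(cam,o)
                 ~~~~^^^^^^^
  File "h.py", line 9, in pose
    c=bot.get_calibration(cam); f=240/np.tan(np.radians(c['vfov'])/2)
ValueError: time passes only in moves, steps and waits
```

```bash
sed -i 's/^from workcell import bot$/from workcell import bot\nfrom functools import lru_cache\ncal=lru_cache(None)(lambda c: bot.get_calibration(c))/; s/c=bot.get_calibration(cam)/c=cal(cam)/' h.py
sed -i 's/h\[j,i,2\]>150/h[j,i,2]>180/' fit2.py
python3 fit2.py
python3 - <<'E'
from h import *
import json
o={k:np.array(v) for k,v in json.load(open('w3.json')).items()}
h=cv2.imread('pics/w3.png')
# bar top: dark pixels on flange back-projected; nose
for nm,p,z in [('nose',(200+622/2.85,120+385/2.85),.141)]:
    P=onz(ray('wrist',p,o),z); v=P[:2]-[.588,-.086]; print(nm,P,np.degrees(np.arctan2(v[1],v[0]))%360)
# top edges of bar: corners in crop
for q in [(622,200),(660,204),(722,235),(698,378),(608,325)]: print(q,onz(ray('wrist',(200+q[0]/2.85,120+q[1]/2.85),o),.173).round(4))
E
```

```text
w2 flange [ 313  121  104  105 6846] [ 0.5879 -0.086   0.0358]
w2 head [ 179  188   41   44 1410] [ 0.4784 -0.0882  0.0142]
w2 clip 100 [323.98 217.86] [ 0.5553 -0.1132  0.138 ] r 0.04248840315181713 ang world 219.8295536239672
w3 flange [ 369  158  107  106 6658] [ 0.588  -0.0859  0.0358]
w3 head [ 225  232   48   47 1754] [ 0.4783 -0.088   0.0142]
w3 clip 114 [379.0175 259.6842] [ 0.5553 -0.1132  0.138 ] r 0.04263215606313922 ang world 219.8563923644322
flange_ray (array([ 0.588 , -0.086 ,  0.1389]), [np.float64(9.08259711227651e-05), np.float64(9.082597112261394e-05)])
head_ray (array([ 0.4781, -0.0883,  0.1662]), [np.float64(4.6338805291538194e-07), np.float64(4.633880529828475e-07)])
clip (array([ 0.5553, -0.1133,  0.1378]), [np.float64(1.687905080532984e-05), np.float64(1.6879050805215458e-05)])
nose [ 0.58132742 -0.11319237  0.141     ] 256.2129252814578
(622, 200) [ 0.5776 -0.0643  0.173 ]
(660, 204) [ 0.5851 -0.066   0.173 ]
(722, 235) [ 0.5972 -0.0738  0.173 ]
(698, 378) [ 0.5902 -0.1022  0.173 ]
(608, 325) [ 0.5725 -0.0883  0.173 ]
```

```bash
python3 -c "
from h import *
move([.588,-.0865,.19],76.1)
move([.588,-.0865,.154],76.1)"
```

```text
t 3.9 d [0.497 1.261 0.922] w [ 0.033 -0.     0.974] len rows 1.6 0.6
t 3.9 d [0.497 1.259 1.642] w [ 0.033 -0.     0.974] len rows 2.1 0.6
```

Call:
{"op": "drive_tool", "data": {"rows": [{"dx": 0.25,"dy": 0.63,"dz": 0.3,"wx": 0,"wy": 0,"wz": 0.97,"hand": 40},{"dx": 0.5,"dy": 1.26,"dz": 0.7,"wx": 0,"wy": 0,"wz": 0.97,"hand": 40},{"dx": 0.5,"dy": 1.26,"dz": 0.92,"wx": 0,"wy": 0,"wz": 0.97,"hand": 40},{"dx": 0.5,"dy": 1.26,"dz": 0.92,"wx": 0,"wy": 0,"wz": 0.97,"hand": 40},{"dx": 0.5,"dy": 1.26,"dz": 1.2,"wx": 0,"wy": 0,"wz": 0.97,"hand": 40},{"dx": 0.5,"dy": 1.26,"dz": 1.5,"wx": 0,"wy": 0,"wz": 0.97,"hand": 40},{"dx": 0.5,"dy": 1.26,"dz": 1.64,"wx": 0,"wy": 0,"wz": 0.97,"hand": 40},{"dx": 0.5,"dy": 1.26,"dz": 1.64,"wx": 0,"wy": 0,"wz": 0.97,"hand": 40},{"dx": 0.5,"dy": 1.26,"dz": 1.64,"wx": 0,"wy": 0,"wz": 0.97,"hand": 40}]}}

```text
clock: 4.8
eef_pos: [0.5865, -0.0861, 0.154]
tool_rot: [0.787, 0.616, 0.0, 0.0]
ft_force: [0.4, 0.0, -0.6]
grip_width: 0.0403
grasp_force: 0.0
```

```bash
cat > st.py <<'E'
from h import *
o=bot.get_obs(); T=R.from_quat(o['tool_rot']).as_matrix()
print('t',o['clock'],'pos',np.round(o['eef_pos'],4),'toolx',np.degrees(np.arctan2(T[1,0],T[0,0])).round(2),'z',T[:,2].round(4),'F',np.round(o['ft_force'],1),'M',np.round(o['ft_torque'],2),'w',round(o['grip_width'],4),'gf',np.round(o['grasp_force'],1))
E
python3 st.py
```

```text
t 4.8 pos [ 0.5865 -0.0861  0.154 ] toolx 76.12 z [ 1.3e-03 -3.0e-04 -1.0e+00] F [ 0.4  0.  -0.6] M [ 0.03 -0.01 -0.02] w 0.0403 gf 0.0
```

Call:
{"op": "drive_tool", "data": {"rows": [{"dx": 0,"dy": 0.03,"dz": 0,"wx": 0,"wy": 0,"wz": 0,"hand": 24},{"dx": 0,"dy": 0.03,"dz": 0,"wx": 0,"wy": 0,"wz": 0,"hand": 10},{"dx": 0,"dy": 0.03,"dz": 0,"wx": 0,"wy": 0,"wz": 0,"hand": 10},{"dx": 0,"dy": 0.03,"dz": 0,"wx": 0,"wy": 0,"wz": 0,"hand": 10},{"dx": 0,"dy": 0.03,"dz": 0,"wx": 0,"wy": 0,"wz": 0,"hand": 10},{"dx": 0,"dy": 0.03,"dz": 0,"wx": 0,"wy": 0,"wz": 0,"hand": 10}]}}

```text
clock: 5.4
eef_pos: [0.5892, -0.0865, 0.1541]
tool_rot: [0.787, 0.617, 0.001, 0.001]
ft_force: [2.2, -1.6, 5.3]
grip_width: 0.0132
grasp_force: 61.8
```

```bash
python3 st.py
```

```text
t 5.4 pos [ 0.5892 -0.0865  0.1541] toolx 76.13 z [ 3.6e-03 -9.0e-04 -1.0e+00] F [ 2.2 -1.6  5.3] M [-0.26 -0.4  -0.07] w 0.0132 gf 61.8
```

Call:
{"op": "drive_tool", "data": {"rows": [{"dx": 0,"dy": 0.03,"dz": 0,"wx": 0,"wy": 0,"wz": 0.8,"hand": 10},{"dx": 0,"dy": 0.03,"dz": 0,"wx": 0,"wy": 0,"wz": 1.8,"hand": 10},{"dx": 0,"dy": 0.03,"dz": 0,"wx": 0,"wy": 0,"wz": 2.8,"hand": 10},{"dx": 0,"dy": 0.03,"dz": 0,"wx": 0,"wy": 0,"wz": 3.8,"hand": 10},{"dx": 0,"dy": 0.03,"dz": 0,"wx": 0,"wy": 0,"wz": 4.8,"hand": 10},{"dx": 0,"dy": 0.03,"dz": 0,"wx": 0,"wy": 0,"wz": 5.8,"hand": 10},{"dx": 0,"dy": 0.03,"dz": 0,"wx": 0,"wy": 0,"wz": 6.6,"hand": 10},{"dx": 0,"dy": 0.03,"dz": 0,"wx": 0,"wy": 0,"wz": 7.26,"hand": 10},{"dx": 0,"dy": 0.03,"dz": 0,"wx": 0,"wy": 0,"wz": 7.26,"hand": 10},{"dx": 0,"dy": 0.03,"dz": 0,"wx": 0,"wy": 0,"wz": 7.26,"hand": 10}]}}

```text
clock: 6.4
eef_pos: [0.589, -0.0864, 0.1541]
tool_rot: [0.94, 0.341, 0.0, 0.0]
ft_force: [-2.4, -0.5, 8.8]
grip_width: 0.0132
grasp_force: 62.4
```

```bash
python3 st.py
```

```text
t 6.4 pos [ 0.589  -0.0864  0.1541] toolx 39.84 z [ 5.e-04  1.e-04 -1.e+00] F [-2.4 -0.5  8.8] M [ 0.06  0.37 -0.02] w 0.0132 gf 62.4
```

```bash
python3 -c "
from h import *
move([.52,-.10,.235],81)"
```

```text
t 6.4 d [-1.234 -0.674 -1.618] w [ 4.000e-03 -4.000e-03 -8.232e+00] len rows 2.1 4.8
```

Call:
{"op": "drive_tool", "data": {"rows": [{"dx": 0,"dy": 0,"dz": 0,"wx": 0,"wy": 0,"wz": 0,"hand": 40},{"dx": 0,"dy": 0,"dz": 0,"wx": 0,"wy": 0,"wz": 0,"hand": 40},{"dx": 0,"dy": 0,"dz": 0,"wx": 0,"wy": 0,"wz": 0,"hand": 40},{"dx": 0,"dy": 0,"dz": -0.4,"wx": 0,"wy": 0,"wz": 0,"hand": 40},{"dx": 0,"dy": 0,"dz": -1.2,"wx": 0,"wy": 0,"wz": 0,"hand": 40},{"dx": -0.6,"dy": -0.3,"dz": -1.62,"wx": 0,"wy": 0,"wz": -1.5,"hand": 40},{"dx": -1.23,"dy": -0.67,"dz": -1.62,"wx": 0,"wy": 0,"wz": -8.23,"hand": 40},{"dx": -1.23,"dy": -0.67,"dz": -1.62,"wx": 0,"wy": 0,"wz": -8.23,"hand": 40},{"dx": -1.23,"dy": -0.67,"dz": -1.62,"wx": 0,"wy": 0,"wz": -8.23,"hand": 40},{"dx": -1.23,"dy": -0.67,"dz": -1.62,"wx": 0,"wy": 0,"wz": -8.23,"hand": 40},{"dx": -1.23,"dy": -0.67,"dz": -1.62,"wx": 0,"wy": 0,"wz": -8.23,"hand": 40},{"dx": -1.23,"dy": -0.67,"dz": -1.62,"wx": 0,"wy": 0,"wz": -8.23,"hand": 40}]}}

```text
clock: 7.6
eef_pos: [0.5204, -0.1001, 0.2334]
tool_rot: [0.761, 0.648, -0.0, -0.0]
ft_force: [-0.7, -0.7, -0.1]
grip_width: 0.04
grasp_force: 0.0
```

```bash
python3 view.py w4
python3 - <<'E'
from fit2 import *
run('w4',[(400,200),(249,255)])
b=cv2.imread('pics/w4.png')[20:300,300:500]
cv2.imwrite('pics/c4.png',cv2.resize(b,None,fx=2.14,fy=2.14,interpolation=2))
E
```

```text
7.6 [ 0.5204 -0.1001  0.2334] [ 7.614e-01  6.483e-01 -2.000e-04 -4.000e-04] 0.007
dial [(0.85, array([424.8, 215.2, 109. , 111.7]))]
clip [(0.57, array([382.3, 259.1,  16. ,  18.2])), (0.33, array([255.6, 253.9,  57.3,  59.7]))]
lock [(0.66, array([410.9, 101.2,  59.7, 100.6]))]
rod [(0.84, array([122.6, 336.1,  48.7,  50.1])), (0.8, array([552.2, 205.7, 103.3,  53. ])), (0.69, array([254.8, 252. ,  56.3,  60.8]))]
head [254.4 262.3]
clip [383.9 264. ]
ax [428.9 217.2]
lock [424.1  68.9]
w4 flange [ 373  158  106  109 6300] [ 0.5879 -0.0858  0.0357]
w4 head [ 226  234   49   47 1796] [ 0.4781 -0.088   0.0142]
w4 clip 114 [382.4825 261.386 ] [ 0.5553 -0.113   0.138 ] r 0.04245894634222017 ang world 219.84619248559096
```

View pics/c4.png

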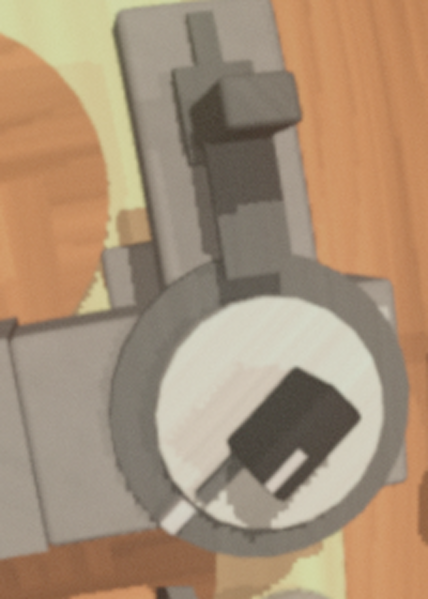

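Run:
```python
from h import *
import json
np.set_printoptions(precision=4,suppress=True)
o={k:np.array(v) for k,v in json.load(open('w4.json')).items()}
f=lambda q,z:onz(ray('wrist',(300+q[0]/2.14,20+q[1]/2.14),o),z)
for q in [(205,497),(222,479)]:
    v=f(q,.141)[:2]-[.588,-.0859]; print('nose',np.hypot(*v),np.degrees(np.arctan2(v[1],v[0]))%360)
# long bar edges at top
for a,b in [((297,368),(229,440)),((360,416),(285,502))]:
    v=(f(b,.173)-f(a,.173)); print('edge',np.degrees(np.arctan2(v[1],v[0]))%360,np.linalg.norm(v))
print('lock',[f(q,.175) for q in [(225,77),(293,72),(300,117),(230,122),(260,97)]])
move([.5873,.0375,.20],91.1); move([.5873,.0375,.157],91.1)
```

```text
nose 0.03188193540833962 221.76671585507125
nose 0.024435231654714753 222.3207367293124
edge 219.10930384046202 0.02516932499310149
edge 221.91770828578424 0.02998826864034471
lock [array([0.5779, 0.0077, 0.175 ]), array([0.5951, 0.0077, 0.175 ]), array([ 0.595 , -0.0037,  0.175 ]), array([ 0.5773, -0.0035,  0.175 ]), array([0.5857, 0.002 , 0.175 ])]
t 7.85 d [2.928 0.884 0.673] w [-0.004 -0.001 -2.032] len rows 3.1 1.2
t 7.85 d [2.928 0.885 1.533] w [-0.004 -0.001 -2.032] len rows 3.4 1.2
```

Run:
```python
from h import *
import json
o={k:np.array(v) for k,v in json.load(open('w4.json')).items()}
h=cv2.imread('pics/w4.png').max(2).astype(np.float32)
for z in (.139,.143):
  for r in (.022,.025,.028,.031,.034,.0365,.041,.044):
    a=np.arange(206,236,1.5)
    P=[proj('wrist',[.588+r*np.cos(np.radians(t)),-.0859+r*np.sin(np.radians(t)),z],o) for t in a]
    print(z,r,[int(cv2.getRectSubPix(h,(1,1),(float(p[0]),float(p[1])))[0,0]) for p in P])
```

```text
0.139 0.022 [208, 206, 204, 200, 188, 162, 131, 111, 112, 112, 111, 104, 99, 95, 100, 108, 126, 148, 157, 160]
0.139 0.025 [208, 207, 205, 203, 198, 178, 144, 112, 115, 121, 127, 128, 128, 127, 127, 136, 149, 158, 161, 161]
0.139 0.028 [208, 210, 210, 206, 203, 192, 153, 116, 112, 123, 126, 128, 126, 132, 152, 184, 202, 198, 177, 164]
0.139 0.031 [210, 211, 211, 208, 206, 196, 167, 118, 113, 122, 126, 126, 127, 134, 157, 183, 203, 210, 210, 207]
0.139 0.034 [211, 211, 210, 209, 206, 203, 198, 185, 163, 151, 154, 159, 156, 161, 188, 208, 209, 210, 210, 210]
0.139 0.0365 [110, 103, 102, 100, 106, 124, 133, 142, 149, 150, 146, 133, 119, 106, 103, 105, 106, 108, 111, 116]
0.139 0.041 [126, 125, 124, 121, 125, 139, 174, 204, 210, 210, 209, 193, 139, 126, 127, 125, 124, 123, 125, 125]
0.139 0.044 [124, 124, 123, 118, 120, 131, 159, 200, 211, 210, 209, 184, 128, 124, 123, 126, 124, 128, 124, 123]
0.143 0.022 [203, 195, 177, 147, 120, 111, 113, 113, 111, 105, 101, 99, 105, 119, 140, 156, 159, 161, 161, 160]
0.143 0.025 [205, 202, 196, 174, 137, 113, 116, 119, 126, 127, 128, 129, 132, 144, 154, 159, 160, 160, 160, 159]
0.143 0.028 [210, 207, 203, 194, 157, 116, 112, 123, 127, 127, 127, 132, 154, 185, 205, 205, 192, 171, 161, 162]
0.143 0.031 [211, 209, 207, 200, 178, 131, 111, 120, 127, 127, 128, 133, 160, 195, 206, 211, 211, 210, 211, 211]
0.143 0.034 [209, 207, 205, 203, 201, 195, 183, 165, 162, 173, 170, 160, 175, 195, 199, 199, 202, 203, 204, 201]
0.143 0.0365 [98, 100, 99, 118, 135, 157, 170, 176, 179, 172, 148, 118, 101, 104, 106, 99, 103, 104, 98, 101]
0.143 0.041 [125, 121, 120, 128, 147, 184, 208, 210, 211, 207, 173, 128, 125, 125, 126, 125, 125, 125, 126, 126]
0.143 0.044 [124, 121, 118, 121, 135, 169, 207, 211, 210, 206, 168, 117, 122, 124, 127, 127, 126, 126, 125, 127]
```

Call:
{"op": "drive_tool", "data": {"rows": [{"dx": 1.0,"dy": 0.3,"dz": 0,"wx": 0,"wy": 0,"wz": -1,"hand": 0},{"dx": 2.0,"dy": 0.6,"dz": 0.2,"wx": 0,"wy": 0,"wz": -2.03,"hand": 0},{"dx": 2.93,"dy": 0.88,"dz": 0.67,"wx": 0,"wy": 0,"wz": -2.03,"hand": 0},{"dx": 2.93,"dy": 0.88,"dz": 0.67,"wx": 0,"wy": 0,"wz": -2.03,"hand": 0},{"dx": 2.93,"dy": 0.88,"dz": 0.67,"wx": 0,"wy": 0,"wz": -2.03,"hand": 0},{"dx": 2.93,"dy": 0.88,"dz": 1.1,"wx": 0,"wy": 0,"wz": -2.03,"hand": 0},{"dx": 2.93,"dy": 0.88,"dz": 1.4,"wx": 0,"wy": 0,"wz": -2.03,"hand": 0},{"dx": 2.93,"dy": 0.88,"dz": 1.51,"wx": 0,"wy": 0,"wz": -2.03,"hand": 0},{"dx": 2.93,"dy": 0.88,"dz": 1.51,"wx": 0,"wy": 0,"wz": -2.03,"hand": 0}]}}

```text
clock: 8.75
eef_pos: [0.5863, 0.0362, 0.1582]
tool_rot: [0.701, 0.713, -0.001, -0.0]
ft_force: [-0.3, -0.5, 0.5]
grip_width: 0.0001
grasp_force: 0.0
```

```bash
python3 st.py; python3 -c "
from h import *
move([.587,-.005,.158],91.1)"
```

```text
t 8.75 pos [0.5863 0.0362 0.1582] toolx 91.03 z [-1.2e-03 -4.0e-04 -1.0e+00] F [-0.3 -0.5  0.5] M [-0.01 -0.01  0.03] w 0.0001 gf 0.0
t 8.75 d [-0.825 -0.     0.005] w [-0.014  0.004 -0.015] len rows 0.8 0.0
```

Call:
{"op": "drive_tool", "data": {"rows": [{"dx": -0.1,"dy": 0,"dz": 0,"wx": 0,"wy": 0,"wz": 0,"hand": 0},{"dx": -0.2,"dy": 0,"dz": 0,"wx": 0,"wy": 0,"wz": 0,"hand": 0},{"dx": -0.3,"dy": 0,"dz": 0,"wx": 0,"wy": 0,"wz": 0,"hand": 0},{"dx": -0.4,"dy": 0,"dz": 0,"wx": 0,"wy": 0,"wz": 0,"hand": 0},{"dx": -0.5,"dy": 0,"dz": 0,"wx": 0,"wy": 0,"wz": 0,"hand": 0},{"dx": -0.6,"dy": 0,"dz": 0,"wx": 0,"wy": 0,"wz": 0,"hand": 0},{"dx": -0.7,"dy": 0,"dz": 0,"wx": 0,"wy": 0,"wz": 0,"hand": 0},{"dx": -0.75,"dy": 0,"dz": 0,"wx": 0,"wy": 0,"wz": 0,"hand": 0},{"dx": -0.75,"dy": 0,"dz": 0,"wx": 0,"wy": 0,"wz": 0,"hand": 0}]}}

```text
clock: 9.65
eef_pos: [0.5877, -0.0005, 0.1582]
tool_rot: [0.7, 0.714, -0.0, 0.0]
ft_force: [-0.1, 0.9, -0.6]
grip_width: 0.0002
grasp_force: 0.1
```

```bash
python3 st.py
```

```text
t 9.65 pos [ 5.877e-01 -5.000e-04  1.582e-01] toolx 91.1 z [-2.e-04 -8.e-04 -1.e+00] F [-0.1  0.9 -0.6] M [ 0.02 -0.02  0.03] w 0.0002 gf 0.1
```

Call:
{"op": "drive_tool", "data": {"rows": [{"dx": -0.03,"dy": 0,"dz": 0,"wx": 0,"wy": 0,"wz": 0,"hand": 0},{"dx": -0.06,"dy": 0,"dz": 0,"wx": 0,"wy": 0,"wz": 0,"hand": 0},{"dx": -0.08,"dy": 0,"dz": 0,"wx": 0,"wy": 0,"wz": 0,"hand": 0},{"dx": -0.1,"dy": 0,"dz": 0,"wx": 0,"wy": 0,"wz": 0,"hand": 0},{"dx": -0.1,"dy": 0,"dz": 0,"wx": 0,"wy": 0,"wz": 0,"hand": 0}]}}

```text
clock: 10.15
eef_pos: [0.5876, -0.0049, 0.158]
tool_rot: [0.7, 0.714, -0.0, -0.0]
ft_force: [1.2, 1.4, -0.8]
grip_width: 0.0
grasp_force: 0.8
```

```bash
python3 st.py
```

```text
t 10.15 pos [ 0.5876 -0.0049  0.158 ] toolx 91.14 z [-7.e-04 -1.e-04 -1.e+00] F [ 1.2  1.4 -0.8] M [ 0.34 -0.01  0.03] w 0.0 gf 0.8
```

Pushing with about 2 N; keep going until the stop loads up.

Call:
{"op": "drive_tool", "data": {"rows": [{"dx": -0.02,"dy": 0,"dz": 0,"wx": 0,"wy": 0,"wz": 0,"hand": 0},{"dx": -0.04,"dy": 0,"dz": 0,"wx": 0,"wy": 0,"wz": 0,"hand": 0},{"dx": -0.06,"dy": 0,"dz": 0,"wx": 0,"wy": 0,"wz": 0,"hand": 0},{"dx": -0.06,"dy": 0,"dz": 0,"wx": 0,"wy": 0,"wz": 0,"hand": 0}]}}

```text
clock: 10.55
eef_pos: [0.5876, -0.0053, 0.1582]
tool_rot: [0.699, 0.715, 0.002, -0.002]
ft_force: [-0.1, 9.4, -0.6]
grip_width: 0.0002
grasp_force: 4.4
```

```bash
python3 st.py
```

```text
t 10.55 pos [ 0.5876 -0.0053  0.1582] toolx 91.25 z [-6.0e-04  5.1e-03 -1.0e+00] F [-0.1  9.4 -0.6] M [1.74 0.09 0.02] w 0.0002 gf 4.4
```

Call:
{"op": "drive_tool", "data": {"rows": [{"dx": -0.02,"dy": 0,"dz": 0,"wx": 0,"wy": 0,"wz": 0,"hand": 0},{"dx": -0.02,"dy": 0,"dz": 0,"wx": 0,"wy": 0,"wz": 0,"hand": 0},{"dx": 0.1,"dy": 0,"dz": 0,"wx": 0,"wy": 0,"wz": 0,"hand": 0},{"dx": 0.3,"dy": 0,"dz": 0,"wx": 0,"wy": 0,"wz": 0,"hand": 0},{"dx": 0.3,"dy": 0,"dz": -0.8,"wx": 0,"wy": 0,"wz": 0,"hand": 0},{"dx": 0.3,"dy": 0,"dz": -1.5,"wx": 0,"wy": 0,"wz": 0,"hand": 0},{"dx": -0.7,"dy": -0.6,"dz": -1.5,"wx": 0,"wy": 0,"wz": 0,"hand": 30},{"dx": -1.7,"dy": -1.3,"dz": -1.5,"wx": 0,"wy": 0,"wz": 0,"hand": 55},{"dx": -1.7,"dy": -1.3,"dz": -1.5,"wx": 0,"wy": 0,"wz": 0,"hand": 55},{"dx": -1.7,"dy": -1.3,"dz": -1.5,"wx": 0,"wy": 0,"wz": 0,"hand": 55},{"dx": -1.7,"dy": -1.3,"dz": -1.5,"wx": 0,"wy": 0,"wz": 0,"hand": 55}]}}

```text
clock: 11.65
eef_pos: [0.5247, -0.0945, 0.2336]
tool_rot: [0.7, 0.714, 0.0, 0.0]
ft_force: [0.3, -0.2, -0.2]
grip_width: 0.055
grasp_force: 0.0
```

```bash
python3 st.py; python3 view.py w5; python3 -c "
import cv2
b=cv2.imread('pics/w5.png')[20:320,180:520]
cv2.imwrite('pics/c5.png',cv2.resize(b,None,fx=2,fy=2,interpolation=2))"
```

```text
t 11.65 pos [ 0.5247 -0.0945  0.2336] toolx 91.07 z [ 8.e-04 -4.e-04 -1.e+00] F [ 0.3 -0.2 -0.2] M [-0.01 -0.   -0.03] w 0.055 gf 0.0
11.65 [ 0.5247 -0.0945  0.2336] [7.005e-01 7.137e-01 1.000e-04 4.000e-04] 0.026
dial [(0.72, array([422. , 242.1, 102.4, 104.5])), (0.67, array([250.9, 249.5,  55.2,  63.4]))]
clip [(0.59, array([372.8, 277.6,  16.6,  17.4]))]
lock [(0.6, array([434.8, 165.2,  61. , 104.5]))]
rod [(0.91, array([251.9, 248.2,  57.7,  59.3])), (0.77, array([542.8, 248.2,  93.4,  69.7])), (0.71, array([ 99. , 304.4,  51.5,  46.7]))]
head [248.5 259.6]
clip [372.8 281.3]
ax [424.5 243.6]
lock [449.8 101.6]
```

View pics/c5.png

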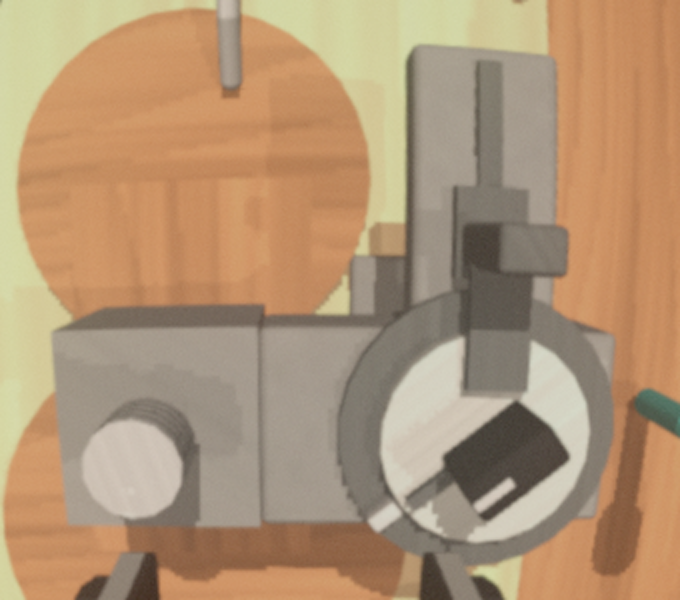

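Run:
```python
from fit2 import *
run('w5',[(385,240),(247,255)])
move([.4785,-.0882,.20],91.1); move([.4785,-.0882,.145],91.1)
```

```text
w5 flange [ 370  189  105  103 4895] [ 0.5879 -0.0857  0.0357]
w5 head [ 222  231   48   47 1790] [ 0.4781 -0.088   0.0142]
w5 clip 111 [371.7477 278.3153] [ 0.5552 -0.1129  0.138 ] r 0.04254127916954233 ang world 219.67766197971943
t 11.9 d [ 0.121 -0.93   0.661] w [-0.003  0.     0.026] len rows 1.1 0.0
t 11.9 d [ 0.121 -0.929  1.761] w [-0.003  0.     0.026] len rows 2.0 0.0
```

Call:
{"op": "drive_tool", "data": {"rows": [{"dx": 0.12,"dy": -0.93,"dz": 0.3,"wx": 0,"wy": 0,"wz": 0,"hand": 55},{"dx": 0.12,"dy": -0.93,"dz": 0.66,"wx": 0,"wy": 0,"wz": 0,"hand": 55},{"dx": 0.12,"dy": -0.93,"dz": 0.66,"wx": 0,"wy": 0,"wz": 0,"hand": 55},{"dx": 0.12,"dy": -0.93,"dz": 0.66,"wx": 0,"wy": 0,"wz": 0,"hand": 55},{"dx": 0.12,"dy": -0.93,"dz": 1.1,"wx": 0,"wy": 0,"wz": 0,"hand": 55},{"dx": 0.12,"dy": -0.93,"dz": 1.5,"wx": 0,"wy": 0,"wz": 0,"hand": 55},{"dx": 0.12,"dy": -0.93,"dz": 1.76,"wx": 0,"wy": 0,"wz": 0,"hand": 55},{"dx": 0.12,"dy": -0.93,"dz": 1.76,"wx": 0,"wy": 0,"wz": 0,"hand": 55},{"dx": 0.12,"dy": -0.93,"dz": 1.76,"wx": 0,"wy": 0,"wz": 0,"hand": 55}]}}

```text
clock: 12.8
eef_pos: [0.4797, -0.0892, 0.1465]
tool_rot: [0.7, 0.714, 0.001, 0.001]
ft_force: [-0.1, -0.1, 0.4]
grip_width: 0.055
grasp_force: 0.0
```

```bash
python3 st.py
```

```text
t 12.8 pos [ 0.4797 -0.0892  0.1465] toolx 91.16 z [ 2.2e-03 -4.0e-04 -1.0e+00] F [-0.1 -0.1  0.4] M [ 0.01 -0.02  0.  ] w 0.055 gf 0.0
```

Call:
{"op": "drive_tool", "data": {"rows": [{"dx": 0.02,"dy": -0.02,"dz": 0.02,"wx": 0,"wy": 0,"wz": 0,"hand": 36},{"dx": 0.02,"dy": -0.02,"dz": 0.02,"wx": 0,"wy": 0,"wz": 0,"hand": 34},{"dx": 0.02,"dy": -0.02,"dz": 0.02,"wx": 0,"wy": 0,"wz": 0,"hand": 32},{"dx": 0.02,"dy": -0.02,"dz": 0.02,"wx": 0,"wy": 0,"wz": 0,"hand": 25},{"dx": 0.02,"dy": -0.02,"dz": 0.02,"wx": 0,"wy": 0,"wz": 0,"hand": 25},{"dx": 0.02,"dy": -0.02,"dz": 0.02,"wx": 0,"wy": 0,"wz": 0,"hand": 25},{"dx": 0.02,"dy": -0.02,"dz": 0.02,"wx": 0,"wy": 0,"wz": 0,"hand": 25}]}}

```text
clock: 13.5
eef_pos: [0.4784, -0.0882, 0.1454]
tool_rot: [0.7, 0.714, 0.001, 0.001]
ft_force: [2.6, 0.3, 5.2]
grip_width: 0.0287
grasp_force: 59.6
```

```bash
python3 st.py
```

```text
t 13.5 pos [ 0.4784 -0.0882  0.1454] toolx 91.14 z [ 3.4e-03 -3.0e-04 -1.0e+00] F [2.6 0.3 5.2] M [ 0.03 -0.67 -0.03] w 0.0287 gf 59.6
```

Call:
{"op": "drive_tool", "data": {"rows": [{"dx": 0,"dy": 0.01,"dz": 0,"wx": 0,"wy": 0,"wz": 0,"hand": 25},{"dx": 0,"dy": 0.01,"dz": -0.04,"wx": 0,"wy": 0,"wz": 0,"hand": 25},{"dx": 0,"dy": 0.01,"dz": -0.08,"wx": 0,"wy": 0,"wz": 0,"hand": 25},{"dx": 0,"dy": 0.01,"dz": -0.12,"wx": 0,"wy": 0,"wz": 0,"hand": 25},{"dx": 0,"dy": 0.01,"dz": -0.16,"wx": 0,"wy": 0,"wz": 0,"hand": 25},{"dx": 0,"dy": 0.01,"dz": -0.2,"wx": 0,"wy": 0,"wz": 0,"hand": 25},{"dx": 0,"dy": 0.01,"dz": -0.2,"wx": 0,"wy": 0,"wz": 0,"hand": 25},{"dx": 0,"dy": 0.01,"dz": -0.2,"wx": 0,"wy": 0,"wz": 0,"hand": 25}]}}

```text
clock: 14.3
eef_pos: [0.4782, -0.088, 0.1532]
tool_rot: [0.7, 0.714, 0.0, 0.0]
ft_force: [6.5, 0.1, -5.4]
grip_width: 0.0286
grasp_force: 59.7
```

```bash
python3 st.py
```

```text
t 14.3 pos [ 0.4782 -0.088   0.1532] toolx 91.15 z [ 6.e-04  3.e-04 -1.e+00] F [ 6.5  0.1 -5.4] M [-0.05 -1.53  0.01] w 0.0286 gf 59.7
```

Call:
{"op": "drive_tool", "data": {"rows": [{"dx": 0,"dy": 0.02,"dz": 0,"wx": 0,"wy": 0,"wz": 0,"hand": 25},{"dx": 0,"dy": 0.02,"dz": 0,"wx": 0,"wy": 0,"wz": 0,"hand": 25},{"dx": 0,"dy": 0.02,"dz": 0,"wx": 0,"wy": 0,"wz": 0,"hand": 25}]}}

```text
clock: 14.6
eef_pos: [0.4783, -0.088, 0.1534]
tool_rot: [0.7, 0.714, -0.0, -0.0]
ft_force: [5.4, -0.2, -7.8]
grip_width: 0.0287
grasp_force: 60.1
```

```bash
python3 st.py
```

```text
t 14.6 pos [ 0.4783 -0.088   0.1534] toolx 91.14 z [-1.e-03  2.e-04 -1.e+00] F [ 5.4 -0.2 -7.8] M [-0.13 -1.21 -0.03] w 0.0287 gf 60.1
```

Call:
{"op": "drive_tool", "data": {"rows": [{"dx": 0,"dy": 0.04,"dz": 0,"wx": 0,"wy": 0,"wz": 0,"hand": 25},{"dx": 0,"dy": 0.04,"dz": 0,"wx": 0,"wy": 0,"wz": 0,"hand": 25},{"dx": 0,"dy": 0.04,"dz": 0,"wx": 0,"wy": 0,"wz": 0,"hand": 25},{"dx": 0,"dy": 0.04,"dz": 0,"wx": 0,"wy": 0,"wz": 0,"hand": 25}]}}

```text
clock: 15.0
eef_pos: [0.4797, -0.0879, 0.154]
tool_rot: [0.7, 0.714, -0.0, -0.001]
ft_force: [0.3, 0.5, -4.1]
grip_width: 0.0286
grasp_force: 60.2
```

```bash
python3 st.py
```

```text
t 15.0 pos [ 0.4797 -0.0879  0.154 ] toolx 91.14 z [-1.6e-03  2.0e-04 -1.0e+00] F [ 0.3  0.5 -4.1] M [-0.04  0.03  0.02] w 0.0286 gf 60.2
```

Call:
{"op": "drive_tool", "data": {"rows": [{"dx": 0,"dy": 0,"dz": -0.04,"wx": 0,"wy": 0,"wz": 0,"hand": 25},{"dx": 0,"dy": 0,"dz": -0.08,"wx": 0,"wy": 0,"wz": 0,"hand": 25},{"dx": 0,"dy": 0,"dz": -0.12,"wx": 0,"wy": 0,"wz": 0,"hand": 25},{"dx": 0,"dy": 0,"dz": -0.16,"wx": 0,"wy": 0,"wz": 0,"hand": 25},{"dx": 0,"dy": 0,"dz": -0.2,"wx": 0,"wy": 0,"wz": 0,"hand": 25},{"dx": 0,"dy": 0,"dz": -0.24,"wx": 0,"wy": 0,"wz": 0,"hand": 25},{"dx": 0,"dy": 0,"dz": -0.24,"wx": 0,"wy": 0,"wz": 0,"hand": 25}]}}

```text
clock: 15.7
eef_pos: [0.4801, -0.088, 0.1665]
tool_rot: [0.7, 0.714, -0.0, -0.0]
ft_force: [-2.1, 0.2, -2.1]
grip_width: 0.0284
grasp_force: 60.4
```

```bash
python3 st.py
```

```text
t 15.7 pos [ 0.4801 -0.088   0.1665] toolx 91.14 z [-7.e-04 -0.e+00 -1.e+00] F [-2.1  0.2 -2.1] M [-0.01  0.77  0.03] w 0.0284 gf 60.4
```

Call:
{"op": "drive_tool", "data": {"rows": [{"dx": 0,"dy": -0.01,"dz": 0,"wx": 0,"wy": 0,"wz": 0,"hand": 25},{"dx": 0,"dy": -0.01,"dz": -0.04,"wx": 0,"wy": 0,"wz": 0,"hand": 25},{"dx": 0,"dy": -0.01,"dz": -0.08,"wx": 0,"wy": 0,"wz": 0,"hand": 25},{"dx": 0,"dy": -0.01,"dz": -0.12,"wx": 0,"wy": 0,"wz": 0,"hand": 25},{"dx": 0,"dy": -0.01,"dz": -0.16,"wx": 0,"wy": 0,"wz": 0,"hand": 25},{"dx": 0,"dy": -0.01,"dz": -0.2,"wx": 0,"wy": 0,"wz": 0,"hand": 25},{"dx": 0,"dy": -0.01,"dz": -0.24,"wx": 0,"wy": 0,"wz": 0,"hand": 25},{"dx": 0,"dy": -0.01,"dz": -0.24,"wx": 0,"wy": 0,"wz": 0,"hand": 25}]}}

```text
clock: 16.5
eef_pos: [0.48, -0.0881, 0.1787]
tool_rot: [0.7, 0.714, 0.0, 0.0]
ft_force: [-2.4, -0.1, -2.4]
grip_width: 0.0283
grasp_force: 60.2
```

```bash
python3 st.py
```

```text
t 16.5 pos [ 0.48   -0.0881  0.1787] toolx 91.14 z [ 2.e-04 -1.e-04 -1.e+00] F [-2.4 -0.1 -2.4] M [-0.05  0.62 -0.  ] w 0.0283 gf 60.2
```

Call:
{"op": "drive_tool", "data": {"rows": [{"dx": 0,"dy": -0.01,"dz": 0,"wx": 0,"wy": 0,"wz": 0,"hand": 25},{"dx": 0,"dy": -0.01,"dz": -0.04,"wx": 0,"wy": 0,"wz": 0,"hand": 25},{"dx": 0,"dy": -0.01,"dz": -0.08,"wx": 0,"wy": 0,"wz": 0,"hand": 25},{"dx": 0,"dy": -0.01,"dz": -0.12,"wx": 0,"wy": 0,"wz": 0,"hand": 25},{"dx": 0,"dy": -0.01,"dz": -0.16,"wx": 0,"wy": 0,"wz": 0,"hand": 25},{"dx": 0,"dy": -0.01,"dz": -0.19,"wx": 0,"wy": 0,"wz": 0,"hand": 25},{"dx": 0,"dy": -0.01,"dz": -0.19,"wx": 0,"wy": 0,"wz": 0,"hand": 25},{"dx": 0,"dy": -0.01,"dz": -0.19,"wx": 0,"wy": 0,"wz": 0,"hand": 25}]}}

```text
clock: 17.3
eef_pos: [0.4797, -0.0881, 0.1879]
tool_rot: [0.7, 0.714, 0.0, 0.0]
ft_force: [0.3, -0.1, -4.8]
grip_width: 0.0286
grasp_force: 60.3
```

```bash
python3 st.py
python3 - <<'E'
from h import *
snap('side','s6'); snap('wrist','w6')
for k,P in dict(mouth=(.479,-.0885,.125),groove=(.479,-.0885,.130),headbot=(.479,-.0885,.18),headtop=(.479,-.0885,.21)).items(): print(k,proj('side',P).round(1))
b=cv2.imread('pics/s6.png')[210:330,260:420]
cv2.imwrite('pics/c6.png',cv2.resize(b,None,fx=5,fy=5,interpolation=2))
E
```

```text
t 17.3 pos [ 0.4797 -0.0881  0.1879] toolx 91.14 z [ 6.e-04 -0.e+00 -1.e+00] F [ 0.3 -0.1 -4.8] M [ 0.03 -0.01 -0.01] w 0.0286 gf 60.3
mouth [319.4 280.9]
groove [319.4 279.4]
headbot [319.6 263.6]
headtop [319.6 253.4]
```

View pics/c6.png

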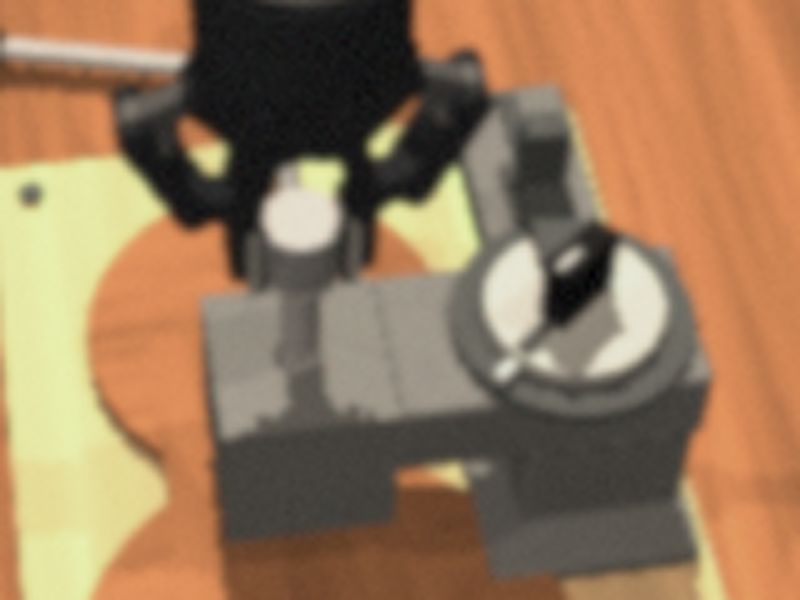

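```bash
python3 - <<'E'
from h import *
def cen(n,p,r):
    h=cv2.cvtColor(cv2.imread(f'pics/{n}.png'),cv2.COLOR_BGR2HSV); m=((h[...,2]>175)&(h[...,1]<60)).astype(np.uint8)
    _,L,S,C=cv2.connectedComponentsWithStats(m); k=L[int(p[1]),int(p[0])]; return S[k],C[k]
a=cen('a_side',(319.6,269),12); b=cen('s6',(320,254),12); print(a,b)
for x,z in ((a,.1665),(b,.2095)):
    # solve z so that projection row matches, at rod axis
    for zz in [z]: print(proj('side',(.4785,-.0883,zz)),x[1])
E
python3 st.py
```

```text
(array([311, 262,  17,  12, 148], dtype=int32), array([319.41891892, 267.54054054])) (array([313, 244,  14,  16, 160], dtype=int32), array([319.625  , 252.61875]))
[319.24040534 267.93983816] [319.41891892 267.54054054]
[319.35888758 253.50871459] [319.625   252.61875]
t 17.4 pos [ 0.4796 -0.088   0.1878] toolx 91.14 z [ 3.e-04 -0.e+00 -1.e+00] F [-0.1 -0.2 -4.7] M [-0.01 -0.    0.03] w 0.0284 gf 60.3
```

Call:
{"op": "drive_tool", "data": {"rows": [{"dx": 0,"dy": 0,"dz": -0.01,"wx": 0,"wy": 0,"wz": 0,"hand": 25},{"dx": 0,"dy": 0,"dz": -0.01,"wx": 0,"wy": 0,"wz": 0,"hand": 25},{"dx": 0,"dy": 0,"dz": -0.01,"wx": 0,"wy": 0,"wz": 0,"hand": 25},{"dx": 0,"dy": 0,"dz": -0.01,"wx": 0,"wy": 0,"wz": 0,"hand": 25}]}}

```text
clock: 17.8
eef_pos: [0.4795, -0.088, 0.1883]
tool_rot: [0.7, 0.714, 0.0, 0.0]
ft_force: [0.2, 0.6, -4.3]
grip_width: 0.0284
grasp_force: 60.3
```

```bash
python3 st.py; python3 -c "
from workcell import bot
print(bot.job_done())"
```

```text
t 17.8 pos [ 0.4795 -0.088   0.1883] toolx 91.14 z [ 0. -0. -1.] F [ 0.2  0.6 -4.3] M [-0.    0.01  0.  ] w 0.0284 gf 60.3
the job is handed in; nothing more can be done
None
```

I handed the job in at 17.8 s: the dial's nose points at the unmoved clip to within about 1°, the lock is home against its stop with its tongue over the flange, and the gripper is holding the rod about 43 mm up. That puts the groove about 5 mm above the guide's mouth, a figure that comes from the arm's height reading and the side camera, as the groove itself was too small to see clearly; the sideways force on the rod reached about 6.5 N early in the lift and was near zero at the end.

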